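# Unpack a bead tube from a flapped carton into its carrying stand

### The job

Fold both flaps of the cardboard carton back well past upright, then take the round bead tube out, leaving the square one in its place, and lay it cap end up in the empty leaning cradle of the plywood stand, flat against its back board with the foot on the ledge. With the tube in, swing the stand's keeper bar fully shut across it. Do not bump the lamp that hangs over the carton and leave everything else on the table where it is.

Things in the scene. Friction and masses are not known exactly. Their poses are not given: they have to be found in the camera images.
- carton: Fixed open-topped cardboard carton 200 (x) x 230 (y) x 150 mm high, walls 4 mm, two top flaps. Origin: centre of its underside; z up, y towards its far flap; yaw is about -1.57, so y points away from the robot and -x to the robot's left. Two containers lean inside, top ends towards -x, in side-by-side slots 38 mm either side of the middle; which slot holds which varies.
- insert (a point): Foot of the sloping insert inside the carton: fixed, 35 deg from vertical, leaning to the carton's -x, ledge at its foot. This point: middle of the line where slope and ledge meet. Slot rails 12 mm high beside the lowest 55 mm of the containers, 54 mm apart inside. Container tops lie 6 mm below the carton's rim.
- flap_far (a joint): Far flap: cardboard, 190 long (along carton x), 90 wide, 5 thick, hinged on the carton's top edge at carton y = +115, z = 150 mm. 0 = flat shut (free edge 25 mm short of the carton's middle), 1.57 upright, grows opening outward, stop at 2.8. Starts ajar at 0.4 to 0.9. A stiff crease (0.06 N m) keeps it where it is left.
- flap_near (a joint): Near flap (robot side): mirror of the far one, hinged at carton y = -115, z = 150 mm; same sizes, values and stiffness. Fingertips grip the board (friction about 1): pushed level at a low angle an edge jams, so lift it along its arc about the hinge.
- tube: Round grey plastic tube with a white cap on top, 42 mm diameter, 130 long with cap, 100 to 210 g, loose in the carton. Origin: centre of its foot; z along the tube to the cap. Starts leaning 35 deg from vertical, cap towards the carton's -x.
- tin: Square-section container of the same grey and white plastics, 42 x 42 x 130 mm, loose, leaning in the carton's other slot; it stays there. Origin: centre of its foot; z along its length.
- lamp: Fixed craft lamp, axes nearly as the carton's. Origin: at table height under the middle of its head, a bar 40 (x) x 160 (y) x 22 mm, underside 260 mm high, over the +x half of the carton. Arm 271 mm high from the head to a post and base (90 mm across) 240 mm to +y. A tool upright over the containers hits the head; one leaning 25 deg or more (gripper towards the carton's -x) passes.
- stand: Fixed plywood stand carrying the leaning cradle; base 150 (x) x 120 x 12 mm, centred 15 mm to +x of the origin; origin on the table, z up; yaw about -1.57, so y points away from the robot and -x to its left.
- cradle: Empty leaning cradle, 45 mm to +x of and 30 above the stand's origin. Origin: middle of the line where back board and ledge meet. z up the slope (35 deg from vertical, leaning to the stand's -x), x square out of the board, y across. Board 84 x 120; ledge at z = 0, 46 deep; rails 12 high, 54 apart inside, z 0 to 55. Seated tube: foot centre x = 21, y = 0, z = 0.
- keeper (a joint): Aluminium keeper bar on the cradle's far (+y) post, 16 wide (along cradle z), 8 thick; turns about cradle z. 0 = fully shut, home on the catch of the -y post, across the cradle at cradle x 50 to 58; grows opening: 1.57 = square out (+x), more leans to +y, stop at 2.2. Starts at 1.4 to 2.0. A stiff pivot (0.08 N m) keeps it where it is left.
- keeper_pivot (a point): Pivot of the keeper bar, middle of its width: cradle x = 54, y = 37, z = 66 mm. The post under it is 8 mm wide (y 33 to 41), 16 mm long (z 58 to 74).
- keeper_tip (a point): Free end of the keeper bar, 88 mm from its pivot.
- keeper_catch (a point): Top of the cradle's -y post, where the shut bar comes home: cradle x = 50, y = -37, z = 66 mm; the bar overhangs it by 14 mm.
- glue: Bystander, loose: white glue bottle, 40 mm across, 110 tall, between carton and stand. Origin: centre of its underside.
- bead_jar: Bystander, loose: round glass bead jar, 52 mm across, 60 tall. Origin: centre of its underside.
- stone_dish: Bystander, loose: white dish of stones, 72 mm across, 30 tall. Origin: centre of its underside.
- glasses_case: Bystander, loose: black glasses case 65 x 160 x 35 mm. Origin: centre of its underside.
- bead_case: Bystander, loose: flat clear bead case 80 x 170 x 30 mm. Origin: centre of its underside.
- spray: Bystander, loose: spray bottle 60 mm across, 170 tall. Origin: centre of its underside.
- towel_roll: Bystander, loose: standing paper towel roll 110 mm across, 250 tall. Origin: centre of its underside.
- spool: Bystander, loose: wooden spool 56 mm across, 60 tall. Origin: centre of its underside.
Things that resemble listed ones, but are neither listed nor needed, are in the scene too. What is shaped like the tube but green or yellow is not meant. Of the things shaped like the stand, the plywood one is meant.

How it is judged:
By the outcome, as a careful person would: the job done as asked, in the order asked, and still so for the second after the job is handed in, with the robot touching nothing.
It also fails if it takes over 72 s, if anything falls off the work surface, if the arm or the gripper's body presses on something with over 40 N, if the wrist force passes 120 N, or if a joint passes its speed limit or range.

### The arm

A 6-joint arm with a two-finger parallel gripper is mounted at the origin on the work surface. World frame = base frame: x ahead of the robot, y to its left, z up, the work surface at z = 0. Lengths are in m, angles in rad, forces in N, time in s.
With the tool pointing down it reaches from about 0.4 to 0.825 m from the base axis. Payload 7 kg.
Tool frame: the origin (TCP) lies midway between the tips of the shut fingers; the grasp point (between the pads) lies 19 mm behind it; z points along the fingers, y is the line along which they close (so a half turn about z gives the same grasp; the last joint's range is limited). The gripper opens to 88 mm and grips with 3 to 60 N. Pads are 19 mm wide; open, the fingers measure 130 mm over their backs; the gripper's body (78 mm by 193 mm) begins 47 mm behind the grasp point.
Start: joints at [-0.866, 0.359, 0.012, 0, -1.224, -0.288], TCP at [0.273, -0.617, 0.227] pointing down, gripper open.
Joint ranges: [-3.07, 3.07], [-1.43, 2.12], [-1.02, 1.25], [-3.03, 1.67], [-3.05, -0], [-3.03, 3.03]. Speed limits (rad/s): [2.39, 2.39, 3.01, 3.14, 3.14, 3.14].

### API

Orientations are given as a 3x3 rotation matrix whose columns are the frame's x, y, z axes.
In Python, from rig import robot, eyes gives the robot as it stands.
- The arm moves only by the tool drive_tool, never from a script. Its argument "increments" is a list of rows, each an object of numbers: "gripper": the finger opening in mm, from 0 to 87.6; "tx", "ty", "tz": the shift along the world's x, y, z in mm; "wx", "wy", "wz": the turn, a rotation vector about the world's x, y, z in rad. A call has 1 to 12 rows; each row shifts and turns the commanded pose from where the row before left it; what a row does not reach is not made up. A row lasts 1/12 s, in which the tool goes at most 41.7 mm and 7.16 degrees, less where a joint would pass 70% of its speed; a pose out of reach is approached as far as the arm can. A call with a gripper value outside its range is refused whole. The fingers move at their own pace and stop on an object; "newtons" is the grip in N (left out, the last holds). Time passes only in rows, so rows that do not move let the fingers close. It gives the time, the measured TCP pose, the force, the opening and the grip force at its end, in the units of the state.
- robot.state(): the state, without advancing time (a new reading comes with each control period).
- eyes.snapshot(name): name is "scene" or "top" or "wrist"; returns (picture, depth): 400x640x3 uint8, red, green, blue; 400x640 float32, m along the optical axis (not along the pixel's ray), 0 where there is no reading.
- eyes.calibration(name): a dict with "fx", "fy", "cx", "cy" (pixels), "origin" and "attitude" of the camera in the world. Camera axes: x right, y up, looking along -z (the intrinsics and any distortion apply to the point x, -y, -z); pixel columns grow to the right and rows downward; lengths in m; the calibration is good to about 2 mm. A picture is of the moment at which its call begins: read the wrist's pose just before it. calibration takes no time and is no camera call; for the wrist camera it gives the pose at the moment of the call.
- robot.finish_job(): hands the job in; it is judged then, once.
The state is a dict: "time_s": time; "joints": joint angles; "dq": joint speeds; "joint_efforts": joint torques, N m; "position": TCP position; "ee_rot": TCP orientation; "ft_force": force on the tool from outside, world axes, zero at the start; "moment": the same for the moment, N m; "gripper_width": opening from 0.0 (shut) to 1.0 (fully open); "grip_force": force on a finger pad.
Only numpy, scipy, OpenCV 4.12 (cv2) and the standard library are available. Lean on these libraries where they do the work, as an engineer would, in place of code of your own. Each camera call takes 0.05 s, during which the arm holds its last target. There are 200 camera calls.

## Working session

There is one attempt and no reset: what is moved stays moved. The work goes in short steps, Python scripts to look and compute and a tool call to move; the robot and the scene stay as the last step left them, time stands still between calls to the robot, and variables do not carry over. Pictures are saved under pics/ and viewed, at most 12 in all, crops included, and the job is handed in when it is done.

Besides the shell and the picture viewer there is one more tool, called by a JSON object that holds its "name" and its "arguments", one argument or row to a line. drive_tool: Moves the arm, as the interface text tells. Its arguments: {"type":"object","properties":{"increments":{"type":"array"},"newtons":{"type":"number"}},"required":["increments"]}

```bash
mkdir -p pics; ls; cat > h.py <<'E'
import numpy as np, cv2
from rig import robot, eyes
def snap(n, f=None):
    c=eyes.calibration(n); p,d=eyes.snapshot(n)
    if f: cv2.imwrite('pics/'+f, p[:,:,::-1])
    return p,d,c
def cloud(d,c):
    v,u=np.mgrid[0:d.shape[0],0:d.shape[1]]
    P=np.stack([(u-c['cx'])/c['fx']*d, -(v-c['cy'])/c['fy']*d, -d],-1)
    W=P@np.array(c['attitude']).T+np.array(c['origin']); W[d==0]=np.nan
    return W
def proj(X,c):
    p=(np.asarray(X)-c['origin'])@np.array(c['attitude'])
    return np.stack([c['cx']-c['fx']*p[...,0]/p[...,2], c['cy']+c['fy']*p[...,1]/p[...,2]],-1)
E
python3 - <<'E'
from h import *
for n in ('scene','top'):
    p,d,c=snap(n,n+'0.png'); print(c); np.savez(n+'0',p=p,d=d,**{k:c[k] for k in c if not isinstance(c[k],str)})
E
```

```text
pics
{'fx': 391.6335172561739, 'fy': 391.6335172561739, 'cx': 322.81242908911486, 'cy': 196.30533514741342, 'origin': array([ 0.92541081, -0.61049958,  0.93381875]), 'attitude': array([[ 0.80827798, -0.43781095,  0.39371091],
       [ 0.58879559,  0.60388706, -0.53725242],
       [-0.00254193,  0.66606455,  0.74588977]])}
{'fx': 487.47386683218696, 'fy': 487.47386683218696, 'cx': 318.75719843742036, 'cy': 202.26715035912414, 'origin': array([ 0.3503853 , -0.03066806,  1.6910745 ]), 'attitude': array([[-0.0235315 ,  0.9963967 , -0.08148548],
       [-0.99963284, -0.02454632, -0.01147464],
       [-0.01343346,  0.08118555,  0.99660847]])}
```

View pics/scene0.png

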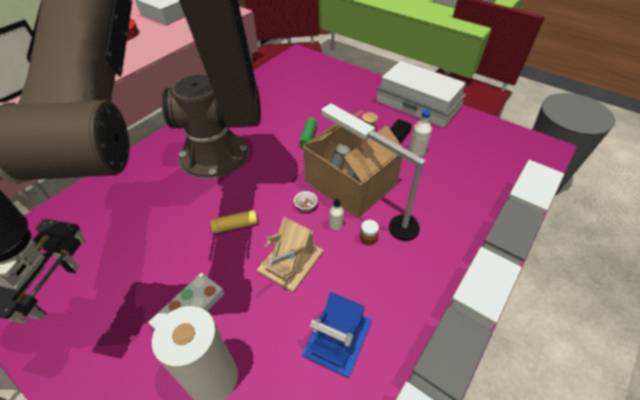

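View pics/top0.png

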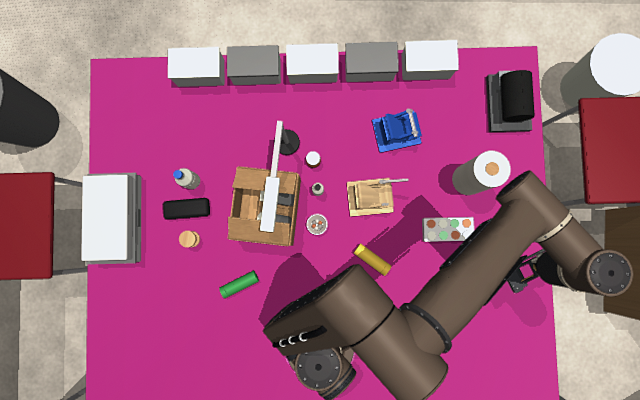

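Scene: the plywood stand is at top (370,197) with its keeper pointing right. The carton is at (263,207), the lamp head at (271,205) and its base at (288,140). Lookalikes are the green tube (239,284), yellow tube (372,260) and blue stand (397,130), none of them wanted. The wanted tube is inside the carton near (285,205).

```bash
python3 - <<'E'
from h import *
z=np.load('top0.npz'); c={k:z[k] for k in z}; W=cloud(z['d'],c); np.set_printoptions(precision=3,suppress=True)
for r in range(160,252,6):
    print(r,' '.join('%4d,%4d,%3d'%tuple(np.nan_to_num(W[r,u]*1000)) for u in range(222,306,7)))
print('stand')
for r in range(172,222,4):
    print(r,' '.join('%4d,%4d,%3d'%tuple(np.nan_to_num(W[r,u]*1000)) for u in range(340,416,7)))
s=np.load('scene0.npz'); 
a=cv2.resize(z['p'][150:260,215:325,::-1],(590,590),interpolation=cv2.INTER_CUBIC)
cv2.imwrite('pics/c1.png',a)
b=cv2.resize(s['p'][95:295,250:450,::-1],(590,590),interpolation=cv2.INTER_CUBIC); cv2.imwrite('pics/c2.png',b)
E
```

```text
160  645, 324,  2  646, 302, -8  643, 275,  5  643, 250,  3  643, 226,  1  642, 201,  4  642, 177, -1  641, 152,  0  639, 127,  5  640, 103,  1  639,  78,  3  638,  54,  3
166  625, 326, -5  625, 302, -8  623, 276,  0  623, 252, -3  622, 226,  0  621, 202, -2  622, 178, -7  620, 153, -1  619, 128,  2  618, 103,  2  617,  79,  4  617,  55,  0
172  604, 326, -3  604, 303,-12  577, 246,167  577, 224,161  576, 202,164  575, 179,166  575, 157,167  558, 123,278  574, 113,160  574,  91,158  575,  70,147  597,  55, -4
178  581, 324,  3  581, 300,  3  556, 243,183  556, 222,175  555, 200,178  554, 178,179  555, 156,174  540, 123,281  539, 102,281  554,  91,165  553,  69,168  564,  51, 85
184  561, 326,  0  560, 300,  3  534, 239,204  534, 219,197  534, 197,195  534, 176,191  533, 154,192  522, 123,282    0,   0,  0  532,  90,189  531,  68,190  549,  54, 43
190  539, 324,  5  539, 301,  0  525, 255,120  537, 252,  1  537, 228,  0  515, 175,199  506, 145,274  504, 123,282  505, 104,266  512,  89,202  511,  67,209  532,  56, 10
196  519, 328, -9  518, 302, -4  507, 258,102  517, 253, -2  516, 22
[... 3011 characters left out ...]
467,-216,123  472,-248, 50  475,-279,  0  475,-303,  1  474,-327,  1
208  467, -84, -3  466,-108,  1  465,-132,  5  464,-156, 11  463,-180,  9  463,-204, 11  462,-229,  8  461,-252, 14  462,-278, -1  461,-303, -4  461,-328, -9
212  452, -84,  2  452,-108,  1  450,-131, 15  450,-155, 14  449,-179, 16  449,-203, 15  448,-228,  8  448,-252, 12  447,-277,  6  447,-303, -4  447,-328, -9
216  439, -83, -2  438,-107,  5  438,-132, -4  437,-156,  2  436,-181, -6  436,-205, -2  435,-228,  2  434,-253,  0  434,-277,  0  433,-302, -3  433,-326,  0
220  425, -83,  0  424,-107, -2  423,-131,  0  423,-156,  0  422,-180, -2  422,-204,  3  421,-227,  7  421,-252,  0  420,-276,  2  419,-300,  3  419,-325,  0
```

View pics/c2.png

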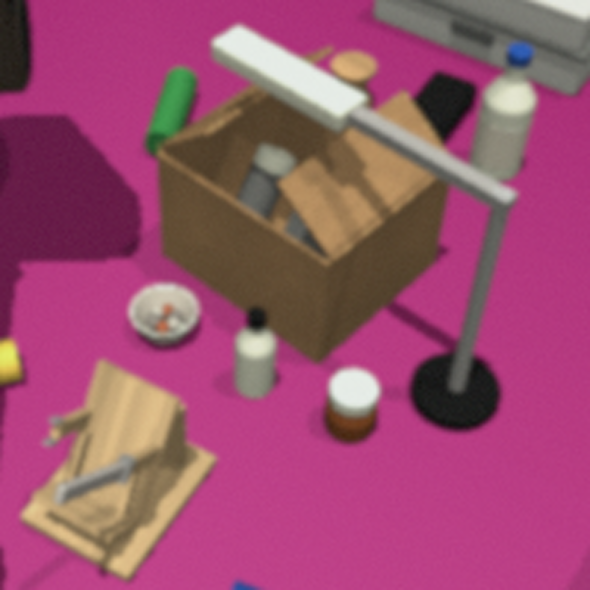

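View pics/c1.png

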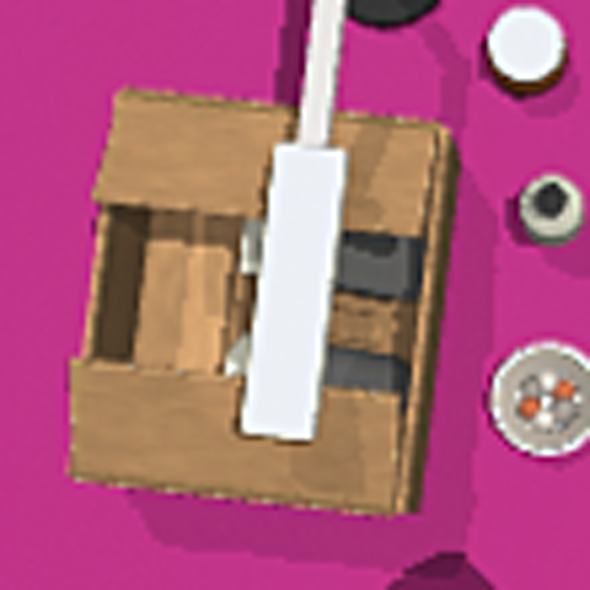

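The round-capped tube seems to be in the near slot (c2 (275,155), bent cap edge in c1 (240,355)). The square tin is in the far slot, and the lamp head spans c1 x 245–345. Next I compute the carton pose from its rim corners and read the robot state.

```bash
python3 - <<'E'
from h import *
np.set_printoptions(precision=3,suppress=True)
s=robot.state(); print(s['position'],s['ee_rot'],s['gripper_width'])
c=eyes.calibration('wrist'); R=np.array(s['ee_rot']); print('cam in tool',R.T@(np.array(c['origin'])-s['position']),R.T@np.array(c['attitude']),c['fx'])
z=np.load('top0.npz'); c={k:z[k] for k in z}
def bp(u,v,h):
    d=np.array([(u-c['cx'])/c['fx'],-(v-c['cy'])/c['fy'],-1])@c['attitude'].T
    return c['origin']+d*(h-c['origin'][2])/d[2]
f=lambda a,b:(215+(a+.5)/5.364-.5,150+(b+.5)/5.364-.5)
for n,a,b,h in [('FL',120,90,.152),('FR',452,128,.15),('NL',70,478,.152),('NR',412,512,.15),('lampFL',277,145,.282),('lampFR',346,150,.282),('lampNL',242,432,.282),('lampNR',312,440,.282)]:
    print(n,bp(*f(a,b),h))
W=cloud(z['d'],c)
for n,r0,r1,u0,u1 in [('far',173,188,236,258),('near',224,238,236,258)]:
    P=W[r0:r1,u0:u1].reshape(-1,3); P=P[P[:,2]>.14]
    A=np.c_[P[:,:2],np.ones(len(P))]; k=np.linalg.lstsq(A,P[:,2],rcond=None)[0]; print(n,k,np.arctan(np.hypot(k[0],k[1])))
# stand outline
m=z['p'][150:240,330:430].astype(int); 
hsv=cv2.cvtColor(z['p'],cv2.COLOR_RGB2HSV)
mask=((hsv[...,0]>8)&(hsv[...,0]<35)&(hsv[...,1]>40)).astype(np.uint8)[165:225,335:420]
n,l,st,_=cv2.connectedComponentsWithStats(mask); i=1+st[1:,4].argmax(); print(st[i]); 
for r in range(60): 
    q=np.where(l[r]==i)[0]
    if len(q): print(r+165,q.min()+335,q.max()+335,end='; ')
E
```

```text
[ 0.273 -0.617  0.226] [[-0.914 -0.405 -0.001]
 [-0.405  0.914  0.001]
 [ 0.     0.001 -1.   ]] 0.9966501941468199
cam in tool [ 0.067  0.    -0.158] [[-0.     0.969  0.246]
 [ 1.     0.    -0.001]
 [-0.001  0.246 -0.969]] 289.77015193600676
FL [0.598 0.246 0.152]
FR [0.57  0.048 0.15 ]
NL [0.368 0.277 0.152]
NR [0.343 0.076 0.15 ]
lampFL [0.544 0.137 0.282]
lampFR [0.541 0.099 0.282]
lampNL [0.389 0.158 0.282]
lampNR [0.384 0.12  0.282]
far [-0.726  0.094  0.565] 0.6319839233726926
near [ 0.838 -0.112 -0.121] 0.7016790739685765
[  12   13   47   38 1445]
178 386 388; 179 376 388; 180 366 379; 181 356 378; 182 347 390; 183 347 390; 184 347 390; 185 347 390; 186 347 390; 187 347 390; 188 347 390; 189 347 390; 190 347 391; 191 348 391; 192 348 391; 193 348 391; 194 348 391; 195 349 391; 196 348 391; 197 348 391; 198 348 391; 199 348 392; 200 348 392; 201 349 392; 202 349 392; 203 350 392; 204 350 392; 205 350 392; 206 349 392; 207 349 392; 208 349 392; 209 349 392; 210 350 392; 211 350 393; 212 351 390; 213 350 380; 214 350 370; 215 350 359;
```

{"name": "drive_tool", "arguments": {
  "increments": [
    {"tz":38,"gripper":0},
    {"tx":10,"ty":30,"tz":25,"wz":0.07},
    {"tx":12,"ty":34,"tz":16,"wz":0.08},
    {"tx":12,"ty":34,"tz":16,"wz":0.08},
    {"tx":12,"ty":34,"tz":16,"wz":0.08},
    {"tx":12,"ty":34,"tz":16,"wz":0.08},
    {"tx":12,"ty":34,"tz":16,"wz":0.08},
    {"tx":12,"ty":34,"tz":16,"wz":0.08},
    {"tx":12,"ty":34,"tz":16,"wz":0.08},
    {"tx":12,"ty":34,"tz":16,"wz":0.08},
    {"tx":12,"ty":34,"tz":16,"wz":0.08},
    {"tx":12,"ty":34,"tz":16,"wz":0.08}
  ]
}}

```text
schema error: expected keys gripper, tx, ty, tz, wx, wy, wz
```

```bash
python3 - <<'E'
from h import *
np.set_printoptions(precision=3,suppress=True)
s=robot.state(); print(s['time_s'],s['position'],s['ee_rot'],s['joints'],s['gripper_width'])
p,d,c=snap('wrist','w1.png'); np.savez('w1',p=p,d=d,**{k:c[k] for k in c}); print(c['origin'])
z=np.load('top0.npz'); c={k:z[k] for k in z}
def bp(u,v,h):
    d=np.array([(u-c['cx'])/c['fx'],-(v-c['cy'])/c['fy'],-1])@c['attitude'].T
    return c['origin']+d*(h-c['origin'][2])/d[2]
Q=np.array([bp(*q,.012) for q in [(347,182.3),(390,178.3),(393,211.5),(350,215.5)]]);print(Q,Q.mean(0))
E
```

```text
0.1 [ 0.273 -0.617  0.226] [[-0.914 -0.405 -0.001]
 [-0.405  0.914  0.001]
 [ 0.     0.001 -1.   ]] [-0.866  0.359  0.011 -0.    -1.224 -0.288] 0.9966501941468199
[ 0.212 -0.644  0.383]
[[ 0.555 -0.111  0.012]
 [ 0.565 -0.26   0.012]
 [ 0.449 -0.266  0.012]
 [ 0.439 -0.118  0.012]] [ 0.502 -0.189  0.012]
```

View pics/w1.png

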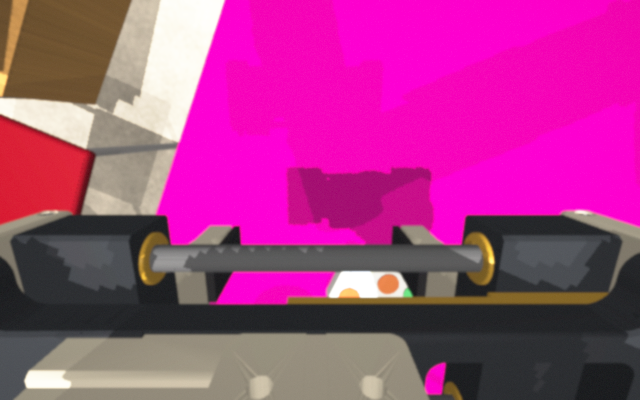

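The view shows only table and the gripper itself (fingers at (230,250) and (410,250)), because the move was refused. I resend it with every key present.

{"name": "drive_tool", "arguments": {
  "increments": [
    {"tx":0,"ty":0,"tz":38,"wx":0,"wy":0,"wz":0,"gripper":0},
    {"tx":10,"ty":30,"tz":25,"wx":0,"wy":0,"wz":0.07,"gripper":0},
    {"tx":12,"ty":34,"tz":16,"wx":0,"wy":0,"wz":0.08,"gripper":0},
    {"tx":12,"ty":34,"tz":16,"wx":0,"wy":0,"wz":0.08,"gripper":0},
    {"tx":12,"ty":34,"tz":16,"wx":0,"wy":0,"wz":0.08,"gripper":0},
    {"tx":12,"ty":34,"tz":16,"wx":0,"wy":0,"wz":0.08,"gripper":0},
    {"tx":12,"ty":34,"tz":16,"wx":0,"wy":0,"wz":0.08,"gripper":0},
    {"tx":12,"ty":34,"tz":16,"wx":0,"wy":0,"wz":0.08,"gripper":0},
    {"tx":12,"ty":34,"tz":16,"wx":0,"wy":0,"wz":0.08,"gripper":0},
    {"tx":12,"ty":34,"tz":16,"wx":0,"wy":0,"wz":0.08,"gripper":0},
    {"tx":12,"ty":34,"tz":16,"wx":0,"wy":0,"wz":0.08,"gripper":0},
    {"tx":12,"ty":34,"tz":16,"wx":0,"wy":0,"wz":0.08,"gripper":0}
  ]
}}

```text
time_s: 1.15
position: [0.4031, -0.2455, 0.4504]
ee_rot: [[-0.277, -0.961, 0.0], [-0.961, 0.277, 0.0], [-0.0, -0.0, -1.0]]
ft_force: [1.0, -0.3, 0.8]
gripper_width: 0.153
grip_force: 0.0
```

```bash
python3 - <<'E'
from h import *
np.set_printoptions(precision=3,suppress=True)
s=robot.state(); print(s['time_s'],s['position'],s['ee_rot'],s['joints'],s['gripper_width'])
p,d,c=snap('wrist','w2.png'); np.savez('w2',p=p,d=d,**{k:c[k] for k in c}); print(c['origin'])
E
```

```text
1.15 [ 0.403 -0.245  0.45 ] [[-0.277 -0.961  0.   ]
 [-0.961  0.277  0.   ]
 [-0.    -0.    -1.   ]] [-0.129 -0.053  0.01  -0.    -1.633 -0.152] 0.15322912756685364
[ 0.384 -0.309  0.608]
```

View pics/w2.png

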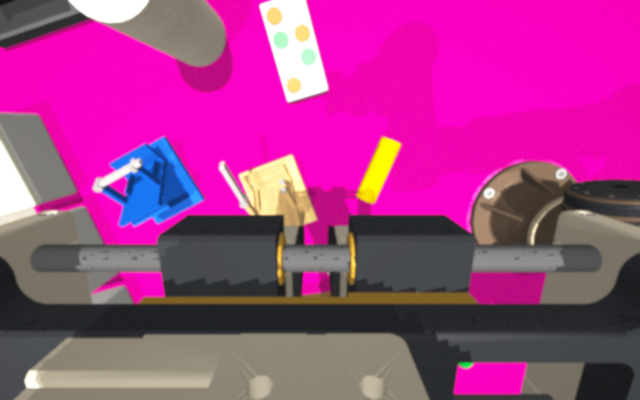

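{"name": "drive_tool", "arguments": {
  "increments": [
    {"tx":9,"ty":40,"tz":0,"wx":0,"wy":0,"wz":0.05,"gripper":0},
    {"tx":9,"ty":40,"tz":0,"wx":0,"wy":0,"wz":0.05,"gripper":0},
    {"tx":9,"ty":40,"tz":0,"wx":0,"wy":0,"wz":0.05,"gripper":0},
    {"tx":9,"ty":40,"tz":0,"wx":-0.089,"wy":0.012,"wz":0,"gripper":0},
    {"tx":9,"ty":40,"tz":0,"wx":-0.089,"wy":0.012,"wz":0,"gripper":0},
    {"tx":9,"ty":40,"tz":0,"wx":-0.089,"wy":0.012,"wz":0,"gripper":0},
    {"tx":9,"ty":40,"tz":0,"wx":-0.089,"wy":0.012,"wz":0,"gripper":0},
    {"tx":9,"ty":40,"tz":0,"wx":-0.089,"wy":0.012,"wz":0,"gripper":0},
    {"tx":9,"ty":40,"tz":0,"wx":-0.089,"wy":0.012,"wz":0,"gripper":0},
    {"tx":9,"ty":40,"tz":0,"wx":-0.089,"wy":0.012,"wz":0,"gripper":0},
    {"tx":9,"ty":40,"tz":0,"wx":-0.089,"wy":0.012,"wz":0,"gripper":0},
    {"tx":9,"ty":40,"tz":0,"wx":-0.089,"wy":0.012,"wz":0,"gripper":0}
  ]
}}

```text
time_s: 2.2
position: [0.509, 0.225, 0.4495]
ee_rot: [[-0.094, -0.991, -0.096], [-0.698, 0.135, -0.703], [0.71, 0.001, -0.704]]
ft_force: [1.9, 0.1, 1.4]
gripper_width: 0.002
grip_force: 0.0
```

{"name": "drive_tool", "arguments": {
  "increments": [
    {"tx":5,"ty":25,"tz":-32,"wx":0,"wy":0,"wz":0,"gripper":0},
    {"tx":6,"ty":22,"tz":-32,"wx":0,"wy":0,"wz":0,"gripper":0},
    {"tx":0,"ty":0,"tz":-39,"wx":0,"wy":0,"wz":0,"gripper":0},
    {"tx":0,"ty":0,"tz":-39,"wx":0,"wy":0,"wz":0,"gripper":0},
    {"tx":0,"ty":0,"tz":-39,"wx":0,"wy":0,"wz":0,"gripper":0},
    {"tx":0,"ty":0,"tz":-39,"wx":0,"wy":0,"wz":0,"gripper":0},
    {"tx":0,"ty":0,"tz":-39,"wx":0,"wy":0,"wz":0,"gripper":0},
    {"tx":-2,"ty":-15,"tz":-15,"wx":0,"wy":0,"wz":0,"gripper":0},
    {"tx":-2,"ty":-15,"tz":-15,"wx":0,"wy":0,"wz":0,"gripper":0},
    {"tx":-2,"ty":-12,"tz":-12,"wx":0,"wy":0,"wz":0,"gripper":0}
  ]
}}

```text
time_s: 3.03
position: [0.5135, 0.2263, 0.1462]
ee_rot: [[-0.093, -0.991, -0.099], [-0.699, 0.136, -0.702], [0.709, 0.004, -0.705]]
ft_force: [1.3, 3.3, 2.6]
gripper_width: 0.002
grip_force: 0.0
```

```bash
python3 - <<'E'
from h import *
np.set_printoptions(precision=3,suppress=True)
s=robot.state(); print(s['position'],s['joints'],s['ft_force'])
p,d,c=snap('scene'); a=cv2.resize(p[60:240,260:460,::-1],(800,600*120//100*1),interpolation=cv2.INTER_CUBIC)[:600]
cv2.imwrite('pics/s3.png',cv2.resize(p[70:220,270:470,::-1],(800,600),interpolation=cv2.INTER_CUBIC))
E
```

```text
[0.514 0.226 0.146] [ 0.978  0.605 -0.168  0.315 -1.535 -1.247] [1.269 3.331 2.64 ]
```

View pics/s3.png

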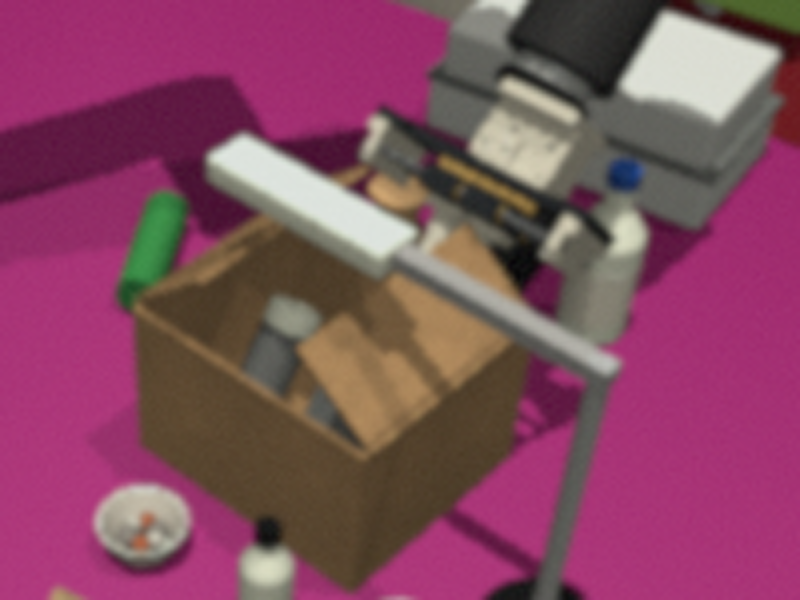

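The fingertip is under the far flap's end at (430,235), and the round white cap in the near slot at (292,312) confirms where the tube is. Next I sweep the far flap open.

{"name": "drive_tool", "arguments": {
  "increments": [
    {"tx":7,"ty":-1,"tz":11,"wx":0,"wy":0,"wz":0,"gripper":0},
    {"tx":7,"ty":-1,"tz":11,"wx":0,"wy":0,"wz":0,"gripper":0},
    {"tx":10,"ty":-1,"tz":12,"wx":0,"wy":0,"wz":0,"gripper":0},
    {"tx":10,"ty":-1,"tz":12,"wx":0,"wy":0,"wz":0,"gripper":0},
    {"tx":15,"ty":-2,"tz":9,"wx":0,"wy":0,"wz":0,"gripper":0},
    {"tx":14,"ty":-2,"tz":9,"wx":0,"wy":0,"wz":0,"gripper":0},
    {"tx":14,"ty":-2,"tz":6,"wx":0,"wy":0,"wz":0,"gripper":0},
    {"tx":14,"ty":-2,"tz":6,"wx":0,"wy":0,"wz":0,"gripper":0},
    {"tx":15,"ty":-2,"tz":-5,"wx":0,"wy":0,"wz":0,"gripper":0},
    {"tx":15,"ty":-2,"tz":-6,"wx":0,"wy":0,"wz":0,"gripper":0},
    {"tx":8,"ty":-1,"tz":-8,"wx":0,"wy":0,"wz":0,"gripper":0},
    {"tx":8,"ty":-1,"tz":-8,"wx":0,"wy":0,"wz":0,"gripper":0}
  ]
}}

```text
time_s: 4.08
position: [0.6522, 0.2093, 0.1963]
ee_rot: [[-0.095, -0.991, -0.098], [-0.7, 0.136, -0.701], [0.707, 0.002, -0.707]]
ft_force: [-1.9, 0.2, -0.2]
gripper_width: 0.008
grip_force: 0.4
```

```bash
cat >> h.py <<'E'
C=np.array([.470,.162]); X=np.array([-.13,-.9915]); Y=np.array([.9915,-.13])
def carton(W):
    w=W[...,:2]-C; return np.stack([w@X,w@Y,W[...,2]-.15],-1)*1000
def flaps(n='top'):
    p,d,c=snap(n); K=carton(cloud(d,c)).reshape(-1,3)
    for s,nm in((1,'far'),(-1,'near')):
        for lo,hi in((-85,-60),(-60,-30),(30,80)):
            m=(K[:,0]>lo)&(K[:,0]<hi)&(abs(K[:,2]-45)<45)&(abs(s*K[:,1]-115)<88)
            Q=K[m]; b=np.round((s*Q[:,1]-115)/10)*10
            print(nm,lo,[(int(v),int(np.median(Q[b==v,2]))) for v in np.unique(b) if (b==v).sum()>4])
E
python3 - <<'E'
from h import *
print(robot.state()['ft_force']); flaps()
E
```

```text
[-1.93602252  0.15788186 -0.24067502]
far -85 [(0, 2), (10, 7), (20, 10), (30, 16), (40, 24), (50, 58), (60, 60), (70, 63), (80, 40)]
far -60 [(0, 1), (10, 4), (20, 11), (30, 17), (40, 22), (50, 26), (60, 33), (70, 39), (80, 41)]
far 30 [(0, 2), (10, 7), (20, 11), (30, 16), (40, 22), (50, 27), (60, 34), (70, 39), (80, 43)]
near -85 [(-70, 56), (-60, 53), (-50, 43), (-40, 36), (-30, 28), (-20, 21), (-10, 15), (0, 7)]
near -60 [(-70, 56), (-60, 51), (-50, 44), (-40, 36), (-30, 29), (-20, 22), (-10, 14), (0, 8)]
near 30 [(-70, 56), (-60, 52), (-50, 45), (-40, 37), (-30, 29), (-20, 23), (-10, 14), (0, 8)]
```

{"name": "drive_tool", "arguments": {
  "increments": [
    {"tx":3,"ty":20,"tz":30,"wx":0,"wy":0,"wz":0,"gripper":0},
    {"tx":3,"ty":20,"tz":30,"wx":0,"wy":0,"wz":0,"gripper":0},
    {"tx":-38,"ty":6,"tz":0,"wx":0,"wy":0,"wz":0,"gripper":0},
    {"tx":-38,"ty":6,"tz":0,"wx":0,"wy":0,"wz":0,"gripper":0},
    {"tx":-38,"ty":6,"tz":0,"wx":0,"wy":0,"wz":0,"gripper":0},
    {"tx":-38,"ty":6,"tz":0,"wx":0,"wy":0,"wz":0,"gripper":0},
    {"tx":-38,"ty":6,"tz":0,"wx":0,"wy":0,"wz":0,"gripper":0},
    {"tx":-17,"ty":0,"tz":-34,"wx":0,"wy":0,"wz":0,"gripper":0},
    {"tx":0,"ty":0,"tz":-34,"wx":0,"wy":0,"wz":0,"gripper":0},
    {"tx":-2,"ty":-15,"tz":-15,"wx":0,"wy":0,"wz":0,"gripper":0},
    {"tx":-2,"ty":-15,"tz":-15,"wx":0,"wy":0,"wz":0,"gripper":0},
    {"tx":-2,"ty":-12,"tz":-12,"wx":0,"wy":0,"wz":0,"gripper":0}
  ]
}}

```text
time_s: 5.13
position: [0.4432, 0.2365, 0.1456]
ee_rot: [[-0.093, -0.991, -0.098], [-0.699, 0.135, -0.702], [0.709, 0.003, -0.705]]
ft_force: [0.4, 1.5, 0.3]
gripper_width: -0.001
grip_force: 0.0
```

{"name": "drive_tool", "arguments": {
  "increments": [
    {"tx":-7,"ty":1,"tz":11,"wx":0,"wy":0,"wz":0,"gripper":0},
    {"tx":-7,"ty":1,"tz":11,"wx":0,"wy":0,"wz":0,"gripper":0},
    {"tx":-10,"ty":1,"tz":12,"wx":0,"wy":0,"wz":0,"gripper":0},
    {"tx":-10,"ty":1,"tz":12,"wx":0,"wy":0,"wz":0,"gripper":0},
    {"tx":-15,"ty":2,"tz":9,"wx":0,"wy":0,"wz":0,"gripper":0},
    {"tx":-14,"ty":2,"tz":9,"wx":0,"wy":0,"wz":0,"gripper":0},
    {"tx":-14,"ty":2,"tz":6,"wx":0,"wy":0,"wz":0,"gripper":0},
    {"tx":-14,"ty":2,"tz":6,"wx":0,"wy":0,"wz":0,"gripper":0},
    {"tx":-15,"ty":2,"tz":-5,"wx":0,"wy":0,"wz":0,"gripper":0},
    {"tx":-15,"ty":2,"tz":-6,"wx":0,"wy":0,"wz":0,"gripper":0},
    {"tx":-8,"ty":1,"tz":-10,"wx":0,"wy":0,"wz":0,"gripper":0},
    {"tx":-8,"ty":1,"tz":-12,"wx":0,"wy":0,"wz":0,"gripper":0}
  ]
}}

```text
time_s: 6.13
position: [0.3059, 0.2558, 0.1896]
ee_rot: [[-0.094, -0.991, -0.097], [-0.701, 0.135, -0.7], [0.707, 0.002, -0.707]]
ft_force: [0.7, 0.7, -0.1]
gripper_width: 0.004
grip_force: 0.5
```

```bash
python3 - <<'E'
from h import *
print(robot.state()['ft_force'],robot.state()['joints']); flaps()
E
```

```text
[ 0.68647669  0.73839741 -0.06262118] [ 1.30019168  0.40210507 -0.32710718  0.0939242  -1.62211729 -1.46846994]
far -85 [(0, 4), (10, 6), (20, 10), (30, 16), (40, 20), (50, 26), (60, 30), (70, 35), (80, 39)]
far -60 [(0, 3), (10, 5), (20, 9), (30, 15), (40, 20), (50, 25), (60, 30), (70, 35), (80, 40)]
far 30 [(0, 2), (10, 6), (20, 10), (30, 16), (40, 21), (50, 26), (60, 31), (70, 36), (80, 41)]
near -85 [(0, 1), (10, 3), (20, 8), (30, 11), (40, 17), (50, 54), (60, 53), (70, 52), (80, 37)]
near -60 [(0, 3), (10, 5), (20, 9), (30, 13), (40, 17), (50, 21), (60, 28), (70, 32), (80, 35)]
near 30 [(0, 2), (10, 4), (20, 9), (30, 13), (40, 17), (50, 21), (60, 25), (70, 30), (80, 34)]
```

```bash
python3 - <<'E'
from h import *
np.set_printoptions(precision=1,suppress=True)
p,d,c=snap('scene'); K=carton(cloud(d,c)); sat=cv2.cvtColor(p,cv2.COLOR_RGB2HSV)
m=(abs(K[...,0])<90)&(abs(K[...,1])<100)&(K[...,2]<2)&(K[...,2]>-130)&(sat[...,1]<70)
t=np.array([-.5736,0,.8192]); n=np.array([.8192,0,.5736])
for nm,s in(('near',-1),('far',1)):
    q=m&(s*K[...,1]>8)&(s*K[...,1]<68); Q=K[q]; V=sat[q][:,2]
    a=Q@t; b=Q@n; print(nm,len(Q))
    for lo in range(int(a.min())//10*10,int(a.max())+10,10):
        k=(a>=lo)&(a<lo+10)
        if k.sum()>3: print(lo,k.sum(),'val',np.median(V[k]),'cy',np.percentile(Q[k,1],[3,50,97]),'n',np.percentile(b[k],[5,50,95]))
E
```

```text
near 279
-80 15 val 95.0 cy [-43.6 -22.8 -17.4] n [-16.7  -1.3   5.5]
-70 40 val 88.5 cy [-45.2 -26.7 -17.8] n [-16.4   3.6   8.7]
-60 39 val 87.0 cy [-49.8 -31.3 -17.8] n [-13.4   2.7   8.2]
-50 40 val 85.0 cy [-48.8 -27.8 -17.1] n [-11.7   3.7   7.4]
-40 38 val 72.0 cy [-46.6 -27.2 -16.6] n [-11.3   3.4   7.4]
-30 44 val 122.0 cy [-51.7 -27.7 -16.5] n [-15.7   1.6   7.6]
-20 63 val 134.0 cy [-53.9 -33.4 -17.7] n [-24.   -2.8   8. ]
far 380
-80 18 val 101.0 cy [24.2 53.7 59.3] n [-22.7   4.4   8.6]
-70 56 val 93.0 cy [20.8 49.3 59.2] n [-21.5   5.9  10.6]
-60 57 val 93.0 cy [20.1 48.3 59.6] n [-22.3   6.6  10.3]
-50 56 val 93.0 cy [19.2 45.9 59.7] n [-22.7   6.2   9.5]
-40 60 val 77.0 cy [20.9 47.  59.3] n [-24.7   5.2   9.7]
-30 57 val 119.0 cy [19.8 49.3 59.6] n [-29.6   5.8   9.6]
-20 76 val 134.5 cy [20.4 43.2 59.3] n [-27.9   2.1   8.6]
```

```bash
cat >> h.py <<'E'
from scipy.spatial.transform import Rotation as Ro
def toolR(lam,psi,X=X):
    X3=np.array([*X,0]); X3/=np.linalg.norm(X3); up=np.array([0,0,1]); l=np.radians(lam)
    z=X3*np.sin(l)-up*np.cos(l); x=X3*np.cos(l)+up*np.sin(l); R=np.c_[x,np.cross(z,x),z]
    return R@Ro.from_euler('z',-psi,degrees=True).as_matrix()
def togo(R,P=None):
    s=robot.state(); R0=np.array(s['ee_rot'])
    print('rotvec',np.round(Ro.from_matrix(R@R0.T).as_rotvec(),3), 'shift mm', None if P is None else np.round((np.array(P)-s['position'])*1000,1))
E
python3 - <<'E'
from h import *
R=toolR(30,8); P=np.array([.4314,.1603,.113]); print(R); togo(R,P-R[:,2]*.10)
E
```

```text
[[ 0.02650285 -0.9975332  -0.0650009 ]
 [-0.86841228  0.00923202 -0.49575688]
 [ 0.49513403  0.06958655 -0.8660254 ]]
rotvec [0.274 0.046 0.116] shift mm [132.3 -45.   11.2]
```

{"name": "drive_tool", "arguments": {
  "increments": [
    {"tx":0,"ty":5,"tz":38,"wx":0,"wy":0,"wz":0,"gripper":50},
    {"tx":0,"ty":0,"tz":38,"wx":0,"wy":0,"wz":0,"gripper":50},
    {"tx":28,"ty":-10,"tz":0,"wx":0.07,"wy":0.012,"wz":0.029,"gripper":50},
    {"tx":28,"ty":-10,"tz":0,"wx":0.07,"wy":0.012,"wz":0.029,"gripper":50},
    {"tx":28,"ty":-10,"tz":0,"wx":0.068,"wy":0.011,"wz":0.029,"gripper":50},
    {"tx":28,"ty":-10,"tz":0,"wx":0.066,"wy":0.011,"wz":0.029,"gripper":50},
    {"tx":20,"ty":-10,"tz":-30,"wx":0,"wy":0,"wz":0,"gripper":50},
    {"tx":0,"ty":0,"tz":-35,"wx":0,"wy":0,"wz":0,"gripper":50}
  ]
}}

```text
time_s: 6.9
position: [0.4428, 0.2095, 0.2025]
ee_rot: [[0.021, -0.998, -0.062], [-0.873, 0.012, -0.488], [0.487, 0.064, -0.871]]
ft_force: [0.6, 1.2, -1.1]
gripper_width: 0.537
grip_force: 0.0
```

```bash
python3 - <<'E'
from h import *
R=toolR(30,8); P=np.array([.4314,.1603,.113]); togo(R,P-R[:,2]*.10)
s=robot.state();print(s['gripper_width'],s['time_s'])
p,d,c=snap('wrist','w3.png'); np.savez('w3',p=p,d=d,**{k:c[k] for k in c})
print('pred cap',proj(np.array([[.4314+.0,0,0]]),c)[0])
top=np.r_[C+(-.0045)*X-.038*Y,.132]; print(proj(top,c),top)
E
```

```text
rotvec [-0.009  0.005  0.004] shift mm [-4.9  0.4 -2.9]
0.5368078166390052 6.9
pred cap [312.06336068 111.35580532]
[320.42362554 205.43811603] [0.432908   0.17140175 0.132     ]
```

View pics/w3.png

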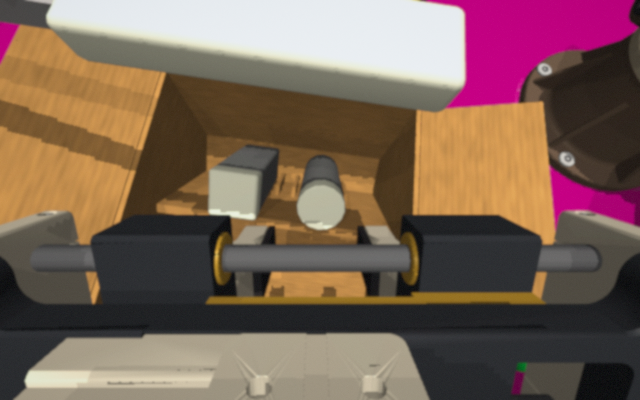

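The tube cap is at (321,206), within a pixel of the prediction, with the square tin at (243,185). I advance and grip.

{"name": "drive_tool", "arguments": {
  "increments": [
    {"tx":-5,"ty":0,"tz":-3,"wx":0,"wy":0,"wz":0,"gripper":50},
    {"tx":-1.5,"ty":-10,"tz":-17.5,"wx":0,"wy":0,"wz":0,"gripper":50},
    {"tx":-1.5,"ty":-10,"tz":-17.5,"wx":0,"wy":0,"wz":0,"gripper":50},
    {"tx":-1.2,"ty":-10,"tz":-17.5,"wx":0,"wy":0,"wz":0,"gripper":50},
    {"tx":-1.2,"ty":-10,"tz":-17,"wx":0,"wy":0,"wz":0,"gripper":50},
    {"tx":-1,"ty":-9,"tz":-17,"wx":0,"wy":0,"wz":0,"gripper":50},
    {"tx":0,"ty":0,"tz":0,"wx":0,"wy":0,"wz":0,"gripper":50}
  ]
}}

```text
time_s: 7.53
position: [0.4276, 0.1608, 0.112]
ee_rot: [[0.027, -0.998, -0.064], [-0.869, 0.008, -0.495], [0.494, 0.069, -0.867]]
ft_force: [0.7, -0.7, 2.1]
gripper_width: 0.575
grip_force: 0.0
```

{"name": "drive_tool", "arguments": {
  "increments": [
    {"tx":4,"ty":0,"tz":0,"wx":0,"wy":0,"wz":0,"gripper":50},
    {"tx":0,"ty":0,"tz":0,"wx":0,"wy":0,"wz":0,"gripper":38},
    {"tx":0,"ty":0,"tz":0,"wx":0,"wy":0,"wz":0,"gripper":34},
    {"tx":0,"ty":0,"tz":0,"wx":0,"wy":0,"wz":0,"gripper":30},
    {"tx":0,"ty":0,"tz":0,"wx":0,"wy":0,"wz":0,"gripper":30}
  ],
  "newtons": 35
}}

```text
time_s: 7.95
position: [0.4322, 0.1626, 0.1126]
ee_rot: [[0.025, -0.998, -0.063], [-0.871, 0.009, -0.492], [0.491, 0.067, -0.869]]
ft_force: [-2.7, 3.3, 7.1]
gripper_width: 0.469
grip_force: 35.0
```

{"name": "drive_tool", "arguments": {
  "increments": [
    {"tx":0.7,"ty":5.7,"tz":8.2,"wx":0,"wy":0,"wz":0,"gripper":30},
    {"tx":1.5,"ty":11.4,"tz":16.4,"wx":0,"wy":0,"wz":0,"gripper":30},
    {"tx":1.5,"ty":11.4,"tz":16.4,"wx":0,"wy":0,"wz":0,"gripper":30},
    {"tx":1.5,"ty":11.4,"tz":16.4,"wx":0,"wy":0,"wz":0,"gripper":30},
    {"tx":1.5,"ty":11.4,"tz":16.4,"wx":0,"wy":0,"wz":0,"gripper":30},
    {"tx":1.5,"ty":11.4,"tz":16.4,"wx":0,"wy":0,"wz":0,"gripper":30},
    {"tx":1.5,"ty":11.4,"tz":16.4,"wx":0,"wy":0,"wz":0,"gripper":30},
    {"tx":1.5,"ty":11.4,"tz":16.4,"wx":0,"wy":0,"wz":0,"gripper":30},
    {"tx":1.5,"ty":11.4,"tz":16.4,"wx":0,"wy":0,"wz":0,"gripper":30},
    {"tx":1.5,"ty":11.4,"tz":16.4,"wx":0,"wy":0,"wz":0,"gripper":30},
    {"tx":0,"ty":5,"tz":30,"wx":0,"wy":0,"wz":0,"gripper":30},
    {"tx":0,"ty":0,"tz":40,"wx":0,"wy":0,"wz":0,"gripper":30}
  ]
}}

```text
time_s: 8.95
position: [0.4448, 0.2754, 0.3367]
ee_rot: [[0.028, -0.997, -0.068], [-0.868, 0.01, -0.496], [0.495, 0.072, -0.866]]
ft_force: [0.8, 1.3, -1.7]
gripper_width: 0.471
grip_force: 35.0
```

```bash
python3 - <<'E'
from h import *
p,d,c=snap('scene'); cv2.imwrite('pics/s4.png',cv2.resize(p[40:240,260:460,::-1],(600,600),interpolation=cv2.INTER_CUBIC))
E
```

```text
(no output)
```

View pics/s4.png

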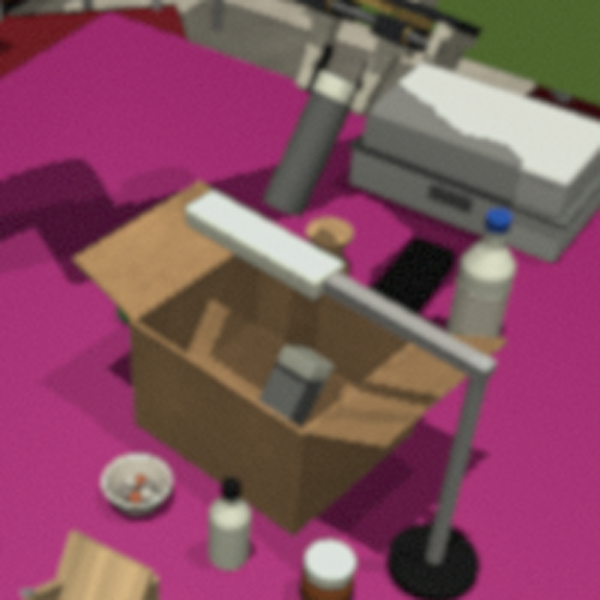

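The tube is out, held leaning with its cap up at (335,85), and the square tin is still in its slot at (297,380). I measure the tube's pose in the hand.

```bash
cat >> h.py <<'E'
def heldtube(n='scene'):
    s=robot.state(); p,d,c=snap(n); W=cloud(d,c); R=np.array(s['ee_rot']); L=(W-np.array(s['position']))@R*1000
    m=(abs(L[...,0])<90)&(abs(L[...,1])<26)&(L[...,2]>8)&(L[...,2]<130); Q=L[m]; Q=Q[np.isfinite(Q).all(1)]
    from scipy.optimize import least_squares
    def f(v,Q=Q):
        a=np.array([v[0],v[1],1]); a/=np.linalg.norm(a); q=Q-[v[2],v[3],50]; return np.linalg.norm(np.cross(q,a),axis=1)-21
    r=least_squares(f,[0,0,0,0],loss='soft_l1',f_scale=2); a=np.array([r.x[0],r.x[1],1]); a/=np.linalg.norm(a)
    g=abs(r.fun); k=abs(f(r.x))<5; al=(Q-[r.x[2],r.x[3],50])@a
    print('n',len(Q),k.sum(),'tool frame: slope x,y',r.x[:2],'at z=50',r.x[2:],'foot along',50+np.percentile(al[k],[1,97,99]),'world down axis',R@a, 'lean',np.degrees(np.arccos(-(R@a)[2])))
    return r.x
E
python3 - <<'E'
from h import *
np.set_printoptions(precision=3,suppress=True); heldtube(); heldtube('top')
E
```

```text
n 576 519 tool frame: slope x,y [0.134 0.03 ] at z=50 [8.062 2.106] foot along [ 10.355 105.708 107.653] world down axis [-0.084 -0.6   -0.796] lean 37.28312285558441
n 444 189 tool frame: slope x,y [ 1.166 -0.013] at z=50 [19.66   3.288] foot along [ 18.786 146.779 149.688] world down axis [-0.012 -0.98  -0.198] lean 78.55689601139738
```

```bash
cat >> h.py <<'E'
Xs=np.array([.067,-.998]); Ys=np.array([.998,.067,0]); O=np.array([.504,-.219,.030])
l=np.radians(35); X3=np.array([*Xs,0]); U=np.array([0,0,1.])
zc=-X3*np.sin(l)+U*np.cos(l); xc=X3*np.cos(l)+U*np.sin(l)
def cr(x,y,z): return O+(x*xc+y*Ys+z*zc)/1000
F=np.array([14,2,108])/1000
E
python3 - <<'E'
from h import *
np.set_printoptions(precision=3,suppress=True)
R=toolR(28.5,8,Xs)
for q in [(30,0,90),(24,0,8),(22,0,2)]:
    P=cr(*q)-R@F; print(q,P); togo(R,P)
a=R@np.array([.115,.01,1]); a/=np.linalg.norm(a); print('axis in cradle',a@xc,a@Ys,a@zc)
E
```

```text
(30, 0, 90) [ 0.498 -0.128  0.209]
rotvec [0.017 0.003 0.198] shift mm [  51.5 -404.3 -131.5]
(24, 0, 8) [ 0.501 -0.17   0.138]
rotvec [0.017 0.003 0.198] shift mm [  54.3 -446.3 -202.1]
(22, 0, 2) [ 0.501 -0.172  0.132]
rotvec [0.017 0.003 0.198] shift mm [  54.4 -448.1 -208.1]
axis in cradle 0.0014356126573436643 0.006063465781661901 -1.0000619926774996
```

{"name": "drive_tool", "arguments": {
  "increments": [
    {"tx":0,"ty":0,"tz":40,"wx":0,"wy":0,"wz":0,"gripper":30},
    {"tx":0,"ty":0,"tz":40,"wx":0,"wy":0,"wz":0,"gripper":30},
    {"tx":5,"ty":-40.4,"tz":0,"wx":0.0017,"wy":0,"wz":0.02,"gripper":30},
    {"tx":5,"ty":-40.4,"tz":0,"wx":0.0017,"wy":0,"wz":0.02,"gripper":30},
    {"tx":5,"ty":-40.4,"tz":0,"wx":0.0017,"wy":0,"wz":0.02,"gripper":30},
    {"tx":5,"ty":-40.4,"tz":0,"wx":0.0017,"wy":0,"wz":0.02,"gripper":30},
    {"tx":5,"ty":-40.4,"tz":0,"wx":0.0017,"wy":0,"wz":0.02,"gripper":30},
    {"tx":5,"ty":-40.4,"tz":0,"wx":0.0017,"wy":0,"wz":0.02,"gripper":30},
    {"tx":5,"ty":-40.4,"tz":0,"wx":0.0017,"wy":0,"wz":0.02,"gripper":30},
    {"tx":5,"ty":-40.4,"tz":0,"wx":0.0017,"wy":0,"wz":0.02,"gripper":30},
    {"tx":5,"ty":-40.4,"tz":0,"wx":0.0017,"wy":0,"wz":0.02,"gripper":30},
    {"tx":5,"ty":-40.4,"tz":0,"wx":0.0017,"wy":0,"wz":0.02,"gripper":30}
  ]
}}

```text
time_s: 10.1
position: [0.495, -0.131, 0.417]
ee_rot: [[0.2, -0.979, 0.033], [-0.856, -0.191, -0.481], [0.477, 0.068, -0.876]]
ft_force: [0.8, -0.4, -2.1]
gripper_width: 0.475
grip_force: 35.0
```

{"name": "drive_tool", "arguments": {
  "increments": [
    {"tx":0,"ty":0,"tz":-36,"wx":0,"wy":0,"wz":0,"gripper":30},
    {"tx":0,"ty":0,"tz":-36,"wx":0,"wy":0,"wz":0,"gripper":30},
    {"tx":0,"ty":0,"tz":-36,"wx":0,"wy":0,"wz":0,"gripper":30},
    {"tx":0,"ty":0,"tz":-36,"wx":0,"wy":0,"wz":0,"gripper":30},
    {"tx":0,"ty":0,"tz":-36,"wx":0,"wy":0,"wz":0,"gripper":30},
    {"tx":0,"ty":0,"tz":-20,"wx":0,"wy":0,"wz":0,"gripper":30},
    {"tx":0,"ty":0,"tz":0,"wx":0,"wy":0,"wz":0,"gripper":30},
    {"tx":0,"ty":0,"tz":0,"wx":0,"wy":0,"wz":0,"gripper":30}
  ]
}}

```text
time_s: 10.77
position: [0.4953, -0.1295, 0.2172]
ee_rot: [[0.2, -0.979, 0.031], [-0.855, -0.19, -0.482], [0.478, 0.07, -0.876]]
ft_force: [-0.3, 0.3, -1.8]
gripper_width: 0.471
grip_force: 35.0
```

```bash
python3 - <<'E'
from h import *
np.set_printoptions(precision=3,suppress=True)
R=toolR(28.5,8,Xs); v=heldtube()
for q in [(30,0,90),(24,0,6),(22,0,2)]:
    P=cr(*q)-R@F; togo(R,P)
s=robot.state(); R0=np.array(s['ee_rot']); 
for F2 in (F,np.array([v[2]+58*v[0],v[3]+58*v[1],108])/1000):
    w=(s['position']+R0@F2-O)*1000; print('foot in cradle',w@xc,w@Ys,w@zc)
# measure the stand in cradle coords from scene camera + top camera
for n in('scene','top'):
    p,d,c=snap(n); K=(cloud(d,c)-O)*1000; K=np.stack([K@xc,K@Ys,K@zc],-1)
    m=(abs(K[...,1])<30)&(K[...,2]>15)&(K[...,2]<115)&(abs(K[...,0])<12); print(n,'board x',m.sum(),np.median(K[m][:,0]) if m.sum() else 0)
    m=(abs(K[...,0])<10)&(K[...,2]>70)&(K[...,2]<110)&(abs(K[...,1])<55); print(' board y',np.percentile(K[m][:,1],[2,98]))
    m=(abs(K[...,0]-54)<6)&(K[...,2]>58)&(K[...,2]<74)&(abs(K[...,1])<60); print(' posts',np.sort(K[m][:,1]).round()[::3])
    m=(K[...,0]>75)&(K[...,0]<160)&(K[...,2]>45)&(K[...,2]<85)&(abs(K[...,1])<90); print(' keeper',m.sum(),np.median(K[m],0) if m.sum() else 0)
cv2.imwrite('pics/s5.png',cv2.resize(snap('scene')[0][180:310,240:370,::-1],(600,600),interpolation=cv2.INTER_CUBIC))
E
```

```text
n 731 612 tool frame: slope x,y [ 0.032 -0.049] at z=50 [6.861 1.523] foot along [  9.817 103.543 106.324] world down axis [ 0.085 -0.499 -0.862] lean 30.417209923623332
rotvec [ 0.006  0.    -0.002] shift mm [ 1.6  0.9 -9.3]
rotvec [ 0.006  0.    -0.002] shift mm [  4.5 -42.3 -81.6]
rotvec [ 0.006  0.    -0.002] shift mm [  4.6 -43.  -86. ]
foot in cradle 36.63132334068247 -1.550466118217282 97.23879440453034
foot in cradle 30.947973751718177 0.9696121982089706 97.8548567586269
scene board x 427 -0.6284907409265981
 board y [-1.506 43.441]
 posts [-40. -37. -36. -35. -34. -32.  41.  42.  43.  45.  45.]
 keeper 133 [113.076  36.     70.238]
top board x 73 -1.895677815695278
 board y [-40.18   40.341]
 posts [-40. -36.  41.]
 keeper 57 [111.449  32.069  73.601]
```

View pics/s5.png

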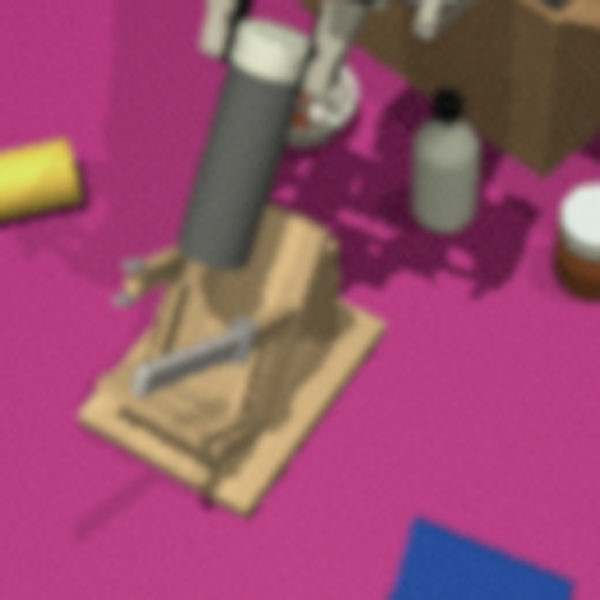

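The tube hangs above the cradle, aligned with the board, and the keeper is open at (195,357). I lower it.

{"name": "drive_tool", "arguments": {
  "increments": [
    {"tx":0.5,"ty":-6.3,"tz":-11.5,"wx":0,"wy":0,"wz":0,"gripper":30},
    {"tx":0.5,"ty":-6.3,"tz":-11.5,"wx":0,"wy":0,"wz":0,"gripper":30},
    {"tx":0.5,"ty":-6.3,"tz":-11.5,"wx":0,"wy":0,"wz":0,"gripper":30},
    {"tx":0.5,"ty":-6.3,"tz":-11.5,"wx":0,"wy":0,"wz":0,"gripper":30},
    {"tx":0.5,"ty":-6.3,"tz":-11.5,"wx":0,"wy":0,"wz":0,"gripper":30},
    {"tx":0.5,"ty":-6.2,"tz":-11.4,"wx":0,"wy":0,"wz":0,"gripper":30},
    {"tx":0.5,"ty":-6.2,"tz":-11.3,"wx":0,"wy":0,"wz":0,"gripper":30},
    {"tx":0,"ty":0,"tz":0,"wx":0,"wy":0,"wz":0,"gripper":30}
  ]
}}

```text
time_s: 11.63
position: [0.4989, -0.1738, 0.1367]
ee_rot: [[0.198, -0.98, 0.032], [-0.856, -0.189, -0.481], [0.477, 0.068, -0.876]]
ft_force: [-0.2, 0.1, -1.2]
gripper_width: 0.472
grip_force: 35.0
```

```bash
cat >> h.py <<'E'
def seated():
    from scipy.optimize import least_squares
    p,d,c=snap('scene'); W=cloud(d,c); K=(W-O)*1000; K=np.stack([K@xc,K@Ys,K@zc],-1); h=cv2.cvtColor(p,cv2.COLOR_RGB2HSV)
    m=(K[...,0]>16)&(K[...,0]<60)&(abs(K[...,1])<30)&(K[...,2]>8)&(K[...,2]<145)&(h[...,1]<60); Q=K[m]
    def f(v):
        a=np.array([v[0],v[1],1]); a/=np.linalg.norm(a); return np.linalg.norm(np.cross(Q-[v[2],v[3],60],a),axis=1)-21
    r=least_squares(f,[0,0,21,0],loss='soft_l1',f_scale=2); k=abs(f(r.x))<4
    print('tube in cradle: slopes',r.x[:2].round(3),'at z60',r.x[2:].round(1),'z range',np.percentile(Q[k,2],[1,99]).round(1),k.sum())
E
python3 - <<'E'
from h import *
seated(); s=robot.state(); w=(s['position']+np.array(s['ee_rot'])@np.array([12.5,1.5,108])*1-0) if 0 else (s['position']+np.array(s['ee_rot'])@(np.array([12.5,1.5,108])/1000)-O)*1000
print('foot',w@xc,w@Ys,w@zc)
E
```

```text
tube in cradle: slopes [0.019 0.006] at z60 [26.3 -3.4] z range [  9.7 138.7] 604
foot 25.283626659731627 -1.3535545283689379 5.711418538936438
```

{"name": "drive_tool", "arguments": {
  "increments": [
    {"tx":1,"ty":0.3,"tz":-3,"wx":0,"wy":0,"wz":0,"gripper":30},
    {"tx":1,"ty":0.2,"tz":-3,"wx":0,"wy":0,"wz":0,"gripper":30},
    {"tx":0,"ty":0,"tz":0,"wx":0,"wy":0,"wz":0,"gripper":30}
  ],
  "newtons": 15
}}

```text
time_s: 11.93
position: [0.5021, -0.172, 0.1317]
ee_rot: [[0.198, -0.98, 0.034], [-0.856, -0.19, -0.481], [0.477, 0.066, -0.876]]
ft_force: [-0.2, -0.2, -2.2]
gripper_width: 0.476
grip_force: 15.0
```

{"name": "drive_tool", "arguments": {
  "increments": [
    {"tx":0,"ty":-0.6,"tz":-1,"wx":0,"wy":0,"wz":0,"gripper":30},
    {"tx":0,"ty":-0.6,"tz":-1,"wx":0,"wy":0,"wz":0,"gripper":30},
    {"tx":0,"ty":0,"tz":0,"wx":0,"wy":0,"wz":0,"gripper":44},
    {"tx":0,"ty":0,"tz":0,"wx":0,"wy":0,"wz":0,"gripper":50},
    {"tx":0,"ty":0,"tz":0,"wx":0,"wy":0,"wz":0,"gripper":54},
    {"tx":0,"ty":0,"tz":0,"wx":0,"wy":0,"wz":0,"gripper":54}
  ]
}}

```text
time_s: 12.43
position: [0.5014, -0.1737, 0.1295]
ee_rot: [[0.198, -0.98, 0.033], [-0.856, -0.19, -0.481], [0.477, 0.067, -0.876]]
ft_force: [-0.3, 0.5, 0.4]
gripper_width: 0.606
grip_force: 0.0
```

```bash
python3 - <<'E'
from h import *
seated()
E
```

```text
tube in cradle: slopes [ 0.002 -0.009] at z60 [20.   0.1] z range [  9.2 131.3] 554
```

Tube is seated (axis parallel to the board, y≈0, foot on the ledge). I retreat and work out the keeper swing.

{"name": "drive_tool", "arguments": {
  "increments": [
    {"tx":-0.7,"ty":11,"tz":16,"wx":0,"wy":0,"wz":0,"gripper":54},
    {"tx":-1,"ty":17,"tz":25,"wx":0,"wy":0,"wz":0,"gripper":54},
    {"tx":-1,"ty":17,"tz":25,"wx":0,"wy":0,"wz":0,"gripper":54},
    {"tx":0,"ty":0,"tz":40,"wx":0,"wy":0,"wz":0,"gripper":0},
    {"tx":0,"ty":0,"tz":20,"wx":0,"wy":0,"wz":0,"gripper":0}
  ]
}}

```text
time_s: 12.9
position: [0.4999, -0.1276, 0.259]
ee_rot: [[0.199, -0.979, 0.037], [-0.856, -0.192, -0.48], [0.477, 0.064, -0.876]]
ft_force: [1.5, 0.5, 0.6]
gripper_width: 0.521
grip_force: 0.0
```

```bash
python3 - <<'E'
from h import *
np.set_printoptions(precision=3,suppress=True)
seated()
for n in('scene','top'):
    p,d,c=snap(n); K=(cloud(d,c)-O)*1000; K=np.stack([K@xc,K@Ys,K@zc],-1)
    for a in range(60,150,15):
        m=(K[...,0]>a)&(K[...,0]<a+15)&(K[...,2]>50)&(K[...,2]<85)&(abs(K[...,1]-30)<50)
        if m.sum()>3: print(n,a,np.median(K[m],0),m.sum())
R=toolR(15,0,Xs); z=R[:,2]
W=[(113,74),(113,64),(118,39),(113,11),(94,-14),(63,-28)]
P=[cr(x,y,50) for x,y in W]; togo(R,P[0]-.08*z); print('z',z)
for a,b in zip(P,P[1:]): print(((b-a)*1000).round(1))
E
```

```text
tube in cradle: slopes [-0.011  0.007] at z60 [20.   0.2] z range [  9.3 131.2] 544
scene 60 [65.437 39.917 72.511] 29
scene 75 [82.446 39.058 70.189] 26
scene 90 [97.545 37.751 72.675] 23
scene 105 [112.681  36.911  70.917] 30
scene 120 [128.155  35.359  69.888] 28
scene 135 [139.399  32.484  68.512] 26
top 60 [67.755 36.833 76.987] 17
top 75 [83.89  32.593 73.845] 12
top 90 [94.711 34.24  73.873] 9
top 105 [114.313  32.984  73.646] 12
top 120 [128.578  30.065  74.363] 14
top 135 [137.226  30.07   70.184] 7
rotvec [ 0.242 -0.032 -0.132] shift mm [  81.2 -129.   -43.8]
z [ 0.017 -0.258 -0.966]
[-10.   -0.7   0. ]
[-24.7  -5.8   2.9]
[-28.2   2.2  -2.9]
[-26.   13.9 -10.9]
[-15.7  24.4 -17.8]
```

{"name": "drive_tool", "arguments": {
  "increments": [
    {"tx":20,"ty":-26,"tz":0,"wx":0.06,"wy":-0.008,"wz":-0.033,"gripper":0},
    {"tx":20,"ty":-26,"tz":0,"wx":0.06,"wy":-0.008,"wz":-0.033,"gripper":0},
    {"tx":20,"ty":-26,"tz":0,"wx":0.06,"wy":-0.008,"wz":-0.033,"gripper":0},
    {"tx":20,"ty":-26,"tz":-14,"wx":0.062,"wy":-0.008,"wz":-0.033,"gripper":0},
    {"tx":1,"ty":-25,"tz":-30,"wx":0,"wy":0,"wz":0,"gripper":0},
    {"tx":0,"ty":-7,"tz":-26,"wx":0,"wy":0,"wz":0,"gripper":0},
    {"tx":0,"ty":-7,"tz":-26,"wx":0,"wy":0,"wz":0,"gripper":0},
    {"tx":0,"ty":-7,"tz":-25,"wx":0,"wy":0,"wz":0,"gripper":0},
    {"tx":0,"ty":0,"tz":0,"wx":0,"wy":0,"wz":0,"gripper":0}
  ]
}}

```text
time_s: 13.8
position: [0.5749, -0.2798, 0.1275]
ee_rot: [[0.065, -0.998, 0.002], [-0.964, -0.064, -0.258], [0.258, 0.015, -0.966]]
ft_force: [-0.4, -0.3, -1.3]
gripper_width: 0.007
grip_force: 0.0
```

```bash
python3 - <<'E'
from h import *
togo(toolR(15,0,Xs),cr(113,74,50))
E
```

```text
rotvec [ 0.    -0.015  0.003] shift mm [7.2 2.  8.3]
```

{"name": "drive_tool", "arguments": {
  "increments": [
    {"tx":-3,"ty":2,"tz":8,"wx":0,"wy":0,"wz":0,"gripper":0},
    {"tx":-12,"ty":-3,"tz":1.5,"wx":0,"wy":0,"wz":0,"gripper":0},
    {"tx":-12.7,"ty":-3,"tz":1.5,"wx":0,"wy":0,"wz":0,"gripper":0},
    {"tx":-14,"ty":1,"tz":-1.5,"wx":0,"wy":0,"wz":0,"gripper":0},
    {"tx":-14,"ty":1,"tz":-1.5,"wx":0,"wy":0,"wz":0,"gripper":0},
    {"tx":-13,"ty":7,"tz":-5,"wx":0,"wy":0,"wz":0,"gripper":0},
    {"tx":-13,"ty":7,"tz":-6,"wx":0,"wy":0,"wz":0,"gripper":0},
    {"tx":-6,"ty":8,"tz":-6,"wx":0,"wy":0,"wz":0,"gripper":0},
    {"tx":-5,"ty":8,"tz":-6,"wx":0,"wy":0,"wz":0,"gripper":0},
    {"tx":0,"ty":0,"tz":0,"wx":0,"wy":0,"wz":0,"gripper":0}
  ]
}}

```text
time_s: 14.63
position: [0.4857, -0.2499, 0.1207]
ee_rot: [[0.066, -0.998, 0.016], [-0.963, -0.068, -0.259], [0.26, 0.002, -0.966]]
ft_force: [-0.4, -0.2, -0.4]
gripper_width: 0.008
grip_force: 0.0
```

```bash
cat >> h.py <<'E'
def keeper():
    s=robot.state(); w=(s['position']-O)*1000; print('tcp cradle',w@xc,w@Ys,w@zc,'f',np.round(s['ft_force'],1),s['time_s'])
    for n in('scene','top'):
        p,d,c=snap(n); K=(cloud(d,c)-O)*1000; K=np.stack([K@xc,K@Ys,K@zc],-1); h=cv2.cvtColor(p,cv2.COLOR_RGB2HSV)
        for a in range(-60,60,15):
            m=(K[...,1]>a)&(K[...,1]<a+15)&(K[...,2]>59)&(K[...,2]<73)&(K[...,0]>45)&(K[...,0]<140)
            if m.sum()>3: print(n,a,np.median(K[m],0).round(1),m.sum())
E
python3 - <<'E'
from h import *
keeper(); seated()
E
```

```text
tcp cradle 76.29817838463329 -20.35780572134696 57.29795980823979 f [-0.4 -0.2 -0.4] 14.6333
scene -45 [ 91.8 -34.6  65.2] 11
scene -30 [ 91.8 -24.1  65.6] 25
scene -15 [80.9 -5.4 66.7] 50
scene 0 [61.7  6.8 64.8] 25
scene 15 [59.5 19.2 66.5] 21
scene 30 [58.  40.2 65.1] 26
tube in cradle: slopes [0.198 0.186] at z60 [26.2  7. ] z range [ 9.4 89.8] 183
```

{"name": "drive_tool", "arguments": {
  "increments": [
    {"tx":-2.5,"ty":2.5,"tz":-4,"wx":0,"wy":0,"wz":0,"gripper":0},
    {"tx":-2.5,"ty":2.5,"tz":-4,"wx":0,"wy":0,"wz":0,"gripper":0},
    {"tx":-2.5,"ty":3,"tz":-4,"wx":0,"wy":0,"wz":0,"gripper":0},
    {"tx":0,"ty":0,"tz":0,"wx":0,"wy":0,"wz":0,"gripper":0}
  ]
}}

```text
time_s: 15.12
position: [0.4807, -0.2435, 0.1086]
ee_rot: [[0.067, -0.998, 0.016], [-0.963, -0.068, -0.262], [0.262, 0.002, -0.965]]
ft_force: [2.0, -8.6, 9.2]
gripper_width: 0.004
grip_force: 5.5
```

```bash
python3 - <<'E'
from h import *
keeper()
E
```

```text
tcp cradle 63.839215645886405 -24.8579176398774 51.26226342739971 f [ 2.  -8.6  9.2] 15.1167
scene -45 [ 82.2 -34.6  66.9] 23
scene -30 [ 81.1 -23.2  65.8] 21
scene -15 [63.2 -9.3 66.2] 47
scene 0 [56.8  7.2 66.4] 26
scene 15 [56.9 19.8 64.9] 17
scene 30 [58.4 40.4 64.6] 25
```

{"name": "drive_tool", "arguments": {
  "increments": [
    {"tx":0,"ty":1,"tz":-0.7,"wx":0,"wy":0,"wz":0,"gripper":0},
    {"tx":0,"ty":0,"tz":0,"wx":0,"wy":0,"wz":0,"gripper":0},
    {"tx":1,"ty":-12,"tz":9,"wx":0,"wy":0,"wz":0,"gripper":0},
    {"tx":1,"ty":-20,"tz":20,"wx":0,"wy":0,"wz":0,"gripper":0},
    {"tx":0,"ty":-25,"tz":30,"wx":0,"wy":0,"wz":0,"gripper":0},
    {"tx":0,"ty":-25,"tz":30,"wx":0,"wy":0,"wz":0,"gripper":0},
    {"tx":-10,"ty":-20,"tz":35,"wx":0,"wy":0,"wz":0,"gripper":0},
    {"tx":-10,"ty":-20,"tz":35,"wx":0,"wy":0,"wz":0,"gripper":0},
    {"tx":0,"ty":0,"tz":0,"wx":0,"wy":0,"wz":0,"gripper":0}
  ]
}}

```text
time_s: 15.97
position: [0.4627, -0.367, 0.2724]
ee_rot: [[0.062, -0.998, 0.021], [-0.963, -0.066, -0.263], [0.264, -0.004, -0.965]]
ft_force: [1.2, -0.4, 0.8]
gripper_width: 0.006
grip_force: 0.0
```

```bash
python3 - <<'E'
from h import *
keeper(); seated(); flaps()
p,d,c=snap('scene'); cv2.imwrite('pics/s6.png',cv2.resize(p[80:300,220:460,::-1],(655,600),interpolation=cv2.INTER_CUBIC))
E
```

```text
tcp cradle 257.7127774395688 -51.1686788427855 115.44611015300353 f [ 1.2 -0.4  0.8] 15.9667
scene -60 [ 56.4 -47.3  70.9] 7
scene -45 [ 57.9 -36.9  66.8] 27
scene -30 [ 57.  -22.2  65.5] 24
scene -15 [57.3 -7.9 66.7] 29
scene 0 [57.1  7.9 66.8] 28
scene 15 [57.3 23.1 67. ] 28
scene 30 [58.8 40.1 67. ] 30
tube in cradle: slopes [-0.012  0.004] at z60 [21.1 -0.4] z range [  8.8 131.1] 561
far -85 [(0, 2), (10, 5), (20, 9), (30, 14), (40, 20), (50, 25), (60, 31), (70, 36), (80, 36)]
far -60 [(0, 3), (10, 3), (20, 9), (30, 15), (40, 19), (50, 26), (60, 30), (70, 36), (80, 37)]
far 30 [(0, 3), (10, 5), (20, 11), (30, 16), (40, 20), (50, 27), (60, 31), (70, 36), (80, 39)]
near -85 [(0, 2), (10, 3), (20, 6), (30, 10), (40, 14), (50, 17), (60, 21), (70, 22), (80, 27)]
near -60 [(0, 2), (10, 3), (20, 6), (30, 11), (40, 14), (50, 17), (60, 21), (70, 22), (80, 27)]
near 30 [(0, 2), (10, 2), (20, 6), (30, 8), (40, 12), (50, 16), (60, 20), (70, 23), (80, 28), (90, 29)]
```

View pics/s6.png

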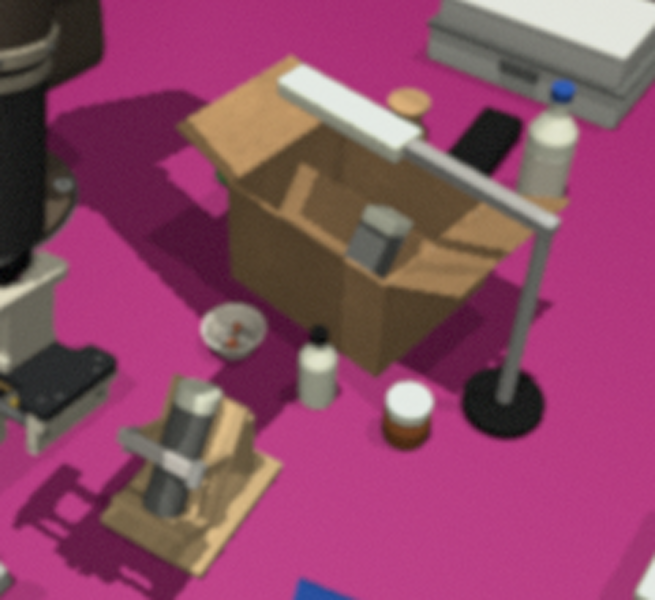

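The tube is seated cap up at (195,400) with the keeper across it at (160,455). Both flaps are folded back, the tin is in its slot at (380,238), and nothing else appears moved. I hand in.

```bash
python3 -c "
from rig import robot
print(robot.finish_job())"
```

```text
the job is handed in; nothing more can be done
None
```

The job is handed in at about 16 s: both flaps are folded back to about 2.7 rad, the round tube sits cap up in the plywood cradle with the keeper shut across it, the square tin is still in its slot, and in the last camera view the lamp and everything else looked undisturbed.

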